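# Dress the can row back against the shelf stop

## Robot

A 6-joint arm with a two-finger parallel gripper is mounted at the origin on the work surface. World frame = base frame: x ahead of the robot, y to its left, z up, the work surface at z = 0. Lengths are in m, angles in rad, forces in N, time in s.
With the tool pointing down it reaches from about 0.3 to 0.775 m from the base axis. Payload 14.6 kg.
Tool frame: the origin (TCP) lies at the very end of the fingers, on their centre line; the grasp point (between the pads) lies 19 mm behind it (ctrl.grip_depth is the distance from the TCP to the grasp point, in m); z points along the fingers, y is the line along which they close (so a half turn about z gives the same grasp; the last joint's range is limited). The gripper opens to 85 mm and grips with 20 to 120 N. Pads are 22 mm wide; open, the fingers measure 114 mm over their backs; the gripper's body (76 mm by 85 mm) begins 54 mm behind the grasp point. The pads swing forward as they close: fully open they stand 13 mm farther back than shut.
Start: joints at [-1.205, 0.3, 1.521, -0, 1.321, -0.067], TCP at [0.231, -0.499, 0.231] pointing down, gripper open.
Joint ranges: [-3.03, 3.03], [-0.79, 2.21], [0.23, 2.52], [-1.04, 4.18], [0, 3.07], [-2.55, 2.55]. Speed limits (rad/s): [2.22, 2.22, 2.57, 3.14, 3.14, 3.14].

## Interface

Orientations are given as [roll, pitch, yaw] about the fixed x, y, z axes, in that order (R = Rz(yaw) Ry(pitch) Rx(roll)).
In Python, from rig import ctrl, read_camera, camera_params gives the robot as it stands.
- The arm moves only by the shell command python3 -m jog [OPENING], which reads ROWS from standard input. ROWS is one flat JSON list of numbers that holds 1 to 20 rows one after another, with no inner brackets; each row has 4 numbers: dx, dy, dz in units of 5 mm, then a turn about the tool's z in units of 0.2 rad; each row shifts and turns the commanded pose from where the row before left it, along the tool's axes as they then stand; what a row does not reach is not made up. A row lasts 1/12 s, in which the tool goes at most 0.0417 m and 0.125 rad, less where a joint would pass 70% of its speed; a pose out of reach is approached as far as the arm can. OPENING is the finger opening in m, set as the command begins (- or left out keeps the last). The fingers move at their own pace and stop on an object; the grip force is fixed at half the most. Time passes only in rows, so rows that do not move let the fingers close. It prints the time, the measured TCP pose, the force, the opening and the grip force at its end. Input that does not fit is refused with a message, and nothing moves.
- ctrl.state(): the state, without advancing time (a new reading comes with each control period).
- read_camera(name): name is "scene" or "top" or "wrist"; returns the picture (400x640x3 uint8, red, green, blue); there is no depth.
- camera_params(name): a dict with "K" (3x3 intrinsics, pixels), "cam_to_world" (4x4, takes a point from camera to world coordinates). Camera axes: x right, y up, looking along -z (the intrinsics and any distortion apply to the point x, -y, -z); pixel columns grow to the right and rows downward; lengths in m; the calibration is good to about 2 mm. The wrist camera is an equidistant fisheye: a pixel r from the principal point sees the ray r / f radians off the axis. A picture is of the moment at which its call begins: read the wrist's pose just before it. camera_params takes no time and is no camera call; for the wrist camera it gives the pose at the moment of the call.
- ctrl.hand_in(): hands the job in; it is judged then, once.
The state is a dict: "time_s": time; "joint_pos": joint angles; "joint_velocities": joint speeds; "joint_efforts": joint torques, N m; "ee_pos": TCP position; "eef_rot": TCP orientation; "force": force on the tool from outside, world axes, zero at the start; "torque": the same for the moment, N m; "grip_width": finger opening in m; "finger_force": force on a finger pad.
Only numpy, scipy, OpenCV 4.12 (cv2) and the standard library are available. Lean on these libraries where they do the work, as an engineer would, in place of code of your own. Each camera call takes 0.05 s, during which the arm holds its last target. There are 200 camera calls.

## Task

Pick up the aluminium straightedge by its wooden grip and use its blade, not the fingers, to push the four loose cans on the low steel shelf back into one straight row, every can square and snug against the steel stop bar; give the whole row one light press of about 10 N against the bar, never more than 20 N. Then lay the straightedge flat on the table, off the shelf, and leave the bottle, the carton and the brush where they are.

Things in the scene. Friction and masses are not known exactly. Their poses are not given: they have to be found in the camera images.
- shelf: Beige folded-steel shelf board lying on the table, fixed: 200 mm deep (its x) x 440 mm wide (its y) x 30 mm high. Origin at the centre of its underside; its top is at z = 30 mm. Its +x points away from the robot, towards the stop bar. Sliding all four cans along it takes about 2 to 6 N.
- stop: Rigid steel stop bar fixed on the shelf's top, 280 mm long (its y), 12 mm thick, 30 mm high. Origin at the foot of the middle of its FRONT face (the face towards the robot, x = 0; the bar fills x = 0 to 12 mm), level with the shelf's top; same axes as the shelf, 80 mm beyond the shelf's centre. The bar does not give: a millimetre too far is a large force.
- stop_left (a point): Upper left (+y) end of the stop bar's front face, 140 mm from its middle, 30 mm above the shelf's top.
- stop_right (a point): Upper right (-y) end of the stop bar's front face, 140 mm from its middle, 30 mm above the shelf's top.
- can0: Leftmost (+y) of four alike loose oblong metal cans, 0.11 to 0.22 kg, paper band, round grey cap 14 mm high: body 42 mm deep (its x) x 48 mm wide (its y) x 80 mm high. Origin at the centre of its underside. Starts 10 to 60 mm short of the stop bar, turned up to 0.3 rad; home with its back face flat on the bar, its centre 21 mm in front of the bar's front face.
- can1: Second from the left of four alike loose oblong metal cans, 0.11 to 0.22 kg, paper band, round grey cap 14 mm high: body 42 mm deep (its x) x 48 mm wide (its y) x 80 mm high. Origin at the centre of its underside. Starts 10 to 60 mm short of the stop bar, turned up to 0.3 rad; home with its back face flat on the bar, its centre 21 mm in front of the bar's front face.
- can2: Third from the left of four alike loose oblong metal cans, 0.11 to 0.22 kg, paper band, round grey cap 14 mm high: body 42 mm deep (its x) x 48 mm wide (its y) x 80 mm high. Origin at the centre of its underside. Starts 10 to 60 mm short of the stop bar, turned up to 0.3 rad; home with its back face flat on the bar, its centre 21 mm in front of the bar's front face.
- can3: Rightmost (-y) of four alike loose oblong metal cans, 0.11 to 0.22 kg, paper band, round grey cap 14 mm high: body 42 mm deep (its x) x 48 mm wide (its y) x 80 mm high. Origin at the centre of its underside. Starts 10 to 60 mm short of the stop bar, turned up to 0.3 rad; home with its back face flat on the bar, its centre 21 mm in front of the bar's front face.
- straightedge: Loose 0.25 kg straightedge on the table left or right of the shelf. Foot plate 66 x 140 x 5 mm with a wooden grip rib, 16 mm thick (x), 80 mm long (y), top 50 mm above the underside. In front (+x) a stiff clamped blade, 270 mm long (y), 6 mm thick, 28 mm high; its pushing face is 60 to 80 mm ahead of the rib's centre, set anew each time, not measured. Origin: underside, below the rib's middle.
- spray: White round bottle with a green cap, 46 mm wide, 130 mm high, standing on the shelf beyond the row's left or right end, about 185 mm from the shelf's centre line; not to be moved. Origin at the centre of its underside.
- carton: Cardboard carton 70 x 40 x 110 mm standing on the shelf beyond the row's other end, about 185 mm from the centre line; not to be moved. Origin at the centre of its underside.
- brush: Hand brush about 240 mm long lying on the table on the side of the shelf where the straightedge is not; not to be moved.
Things that resemble listed ones, but are neither listed nor needed, are in the scene too. Leave any purple look-alike of the can3 alone. What is shaped like the can1 but purple is not meant.

How it is judged:
By the outcome, as a careful person would: the job done as asked, in the order asked, and still so for the second after the job is handed in, with the robot touching nothing.
It also fails if it takes over 64 s, if anything falls off the work surface, if the arm or the gripper's body presses on something with over 40 N, if the wrist force passes 120 N, or if a joint passes its speed limit or range.

## Working session

There is one attempt and no reset: what is moved stays moved. The work goes in short steps, Python scripts to look and compute and a shell command to move; the robot and the scene stay as the last step left them, time stands still between calls to the robot, and variables do not carry over. Pictures are saved under pics/ and viewed, at most 12 in all, crops included, and the job is handed in when it is done.

```bash
ls; mkdir -p pics; python3 - <<'E'
from rig import ctrl, read_camera, camera_params
import cv2
for n in ("scene","top"):
    im=read_camera(n); cv2.imwrite(f"pics/{n}0.png",im[:,:,::-1]); p=camera_params(n); print(n,p)
s=ctrl.state(); print(s)
E
```

```text
pics
scene {'K': array([[392.82670905,   0.        , 318.93605968],
       [  0.        , 392.82670905, 200.65862236],
       [  0.        ,   0.        ,   1.        ]]), 'cam_to_world': array([[ 0.86231912, -0.31795272,  0.39409618,  1.00704133],
       [ 0.50633632,  0.53311521, -0.67779916, -0.7918414 ],
       [ 0.00540942,  0.78402439,  0.62070645,  0.79450794],
       [ 0.        ,  0.        ,  0.        ,  1.        ]])}
top {'K': array([[447.50743804,   0.        , 320.20320718],
       [  0.        , 447.50743804, 196.33882443],
       [  0.        ,   0.        ,   1.        ]]), 'cam_to_world': array([[ 0.01201251,  0.99603057, -0.08819755,  0.44684712],
       [-0.99991162,  0.01146295, -0.00673483, -0.02082045],
       [-0.00569709,  0.08827066,  0.99608023,  1.09840946],
       [ 0.        ,  0.        ,  0.        ,  1.        ]])}
{'time_s': 0.1, 'joint_pos': array([-1.20461029e+00,  3.00422699e-01,  1.52151853e+00, -4.24607162e-06,
        1.32070735e+00, -6.65986080e-02]), 'joint_velocities': array([ 0.00144691, -0.0008331 , -0.00347319, -0.00137531, -0.00167958,
        0.00138752]), 'joint_efforts': array([ 2.22323215e-03, -5.44379246e+01, -3.62370944e+01, -5.16339458e-05,
        3.00848966e-03,  8.87205488e-05]), 'ee_pos': array([ 0.23059161, -0.49909473,  0.23077433]), 'eef_rot': array([-3.14053880e+00, -6.61671957e-05,  4.32785660e-01]), 'force': array([-0.04406903, -0.44430312,  0.72710862]), 'torque': array([ 0.01762949,  0.00427083, -0.00049189]), 'finger_force': 0.0, 'grip_width': 0.0856448576766929}
```

View pics/scene0.png

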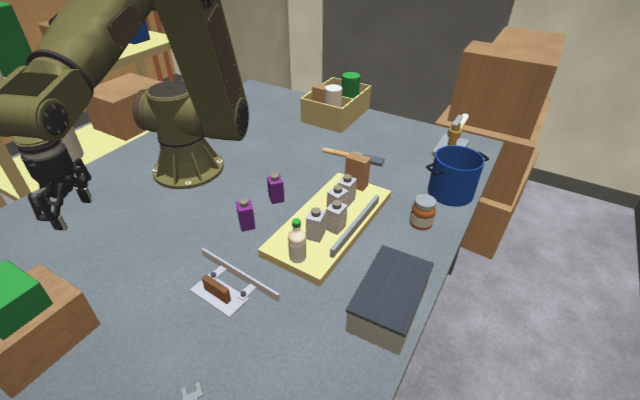

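View pics/top0.png

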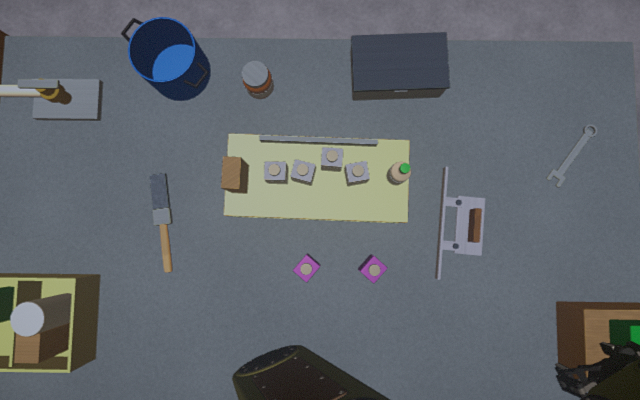

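The top view shows four grey cans at (275,170), (303,170), (332,157) and (357,172), left to right. Their purple look-alikes at (307,268) and (374,269) don't match the listed cans, so I'll leave them alone. The straightedge is on the right, with the rib at (475,225) and the blade from (446,168) to (439,278), facing +y. The spray is at (400,173), the carton at (232,173) and the brush on the left.

```bash
cat > h.py <<'E'
import numpy as np, cv2
from rig import ctrl, read_camera, camera_params
def ray(cp,u,v):
    K=cp["K"];T=cp["cam_to_world"];a=(u-K[0,2])/K[0,0];b=(v-K[1,2])/K[1,1]
    if cp.get("fish"):
        r=np.hypot(a,b);s=np.sin(r)/max(r,1e-9);d=np.array([a*s,-b*s,-np.cos(r)])
    else: d=np.array([a,-b,-1.])
    return T[:3,3],T[:3,:3]@d
def onz(cp,u,v,z):
    o,d=ray(cp,u,v);return o+d*(z-o[2])/d[2]
def tri(*obs):
    A=np.zeros((3,3));b=np.zeros(3)
    for cp,u,v in obs:
        o,d=ray(cp,u,v);d=d/np.linalg.norm(d);P=np.eye(3)-np.outer(d,d);A+=P;b+=P@o
    x=np.linalg.solve(A,b)
    return x,max(np.linalg.norm((np.eye(3)-np.outer(d/np.linalg.norm(d),d/np.linalg.norm(d)))@(x-o)) for o,d in (ray(*q) for q in obs))
def proj(cp,X):
    K=cp["K"];T=cp["cam_to_world"];p=T[:3,:3].T@(np.asarray(X,float)-T[:3,3]);x,y,z=p[0],-p[1],-p[2]
    if cp.get("fish"):
        r=np.hypot(x,y);t=np.arctan2(r,z);x,y,z=x/r*t,y/r*t,1
    return np.array([K[0,0]*x/z+K[0,2],K[1,1]*y/z+K[1,2]])
E
python3 - <<'E'
import cv2
t=cv2.imread("pics/top0.png");s=cv2.imread("pics/scene0.png")
R=lambda i,f:cv2.resize(i,None,fx=f,fy=f,interpolation=cv2.INTER_CUBIC)
cv2.imwrite("pics/c1.png",R(t[125:275,218:418],4))
a=R(t[160:285,425:500],4);b=R(s[240:320,185:285],4)
import numpy as np
o=np.zeros((500,700,3),np.uint8);o[:,:300]=a;o[:320,300:]=b;cv2.imwrite("pics/c2.png",o)
E
```

```text
(no output)
```

View pics/c1.png

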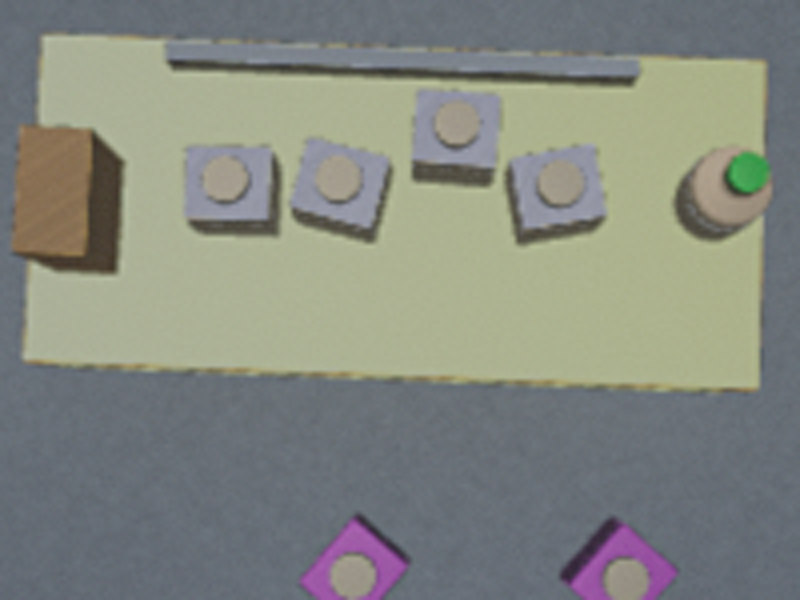

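View pics/c2.png

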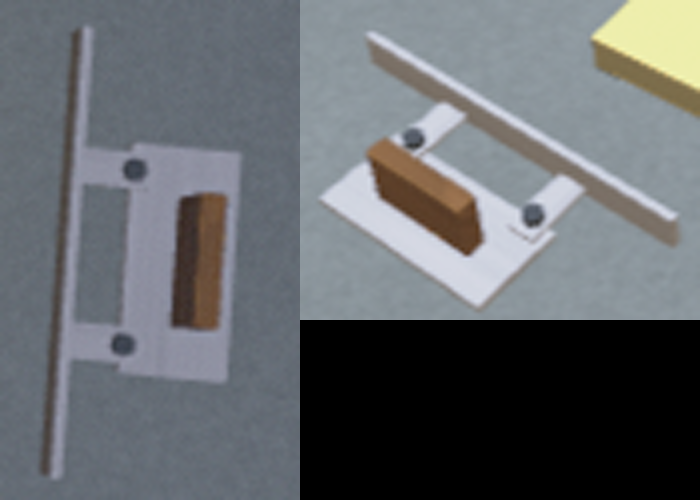

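c1 shows the shelf corners, the stop bar's lit top and dark front, and the can tops. c2 shows the rib top centred at about (207,262) in the top crop and (421,174) in the scene crop. The dark pushing face is on the +y side, away from the rib, and this is the only straightedge. Next I compute the positions.

```bash
python3 - <<'E'
from h import *
np.set_printoptions(precision=4,suppress=True)
T=camera_params("top");S=camera_params("scene")
a=lambda u,v:(u/4+218-.4,v/4+125-.4)
b=lambda u,v:(u/4+425-.4,v/4+160-.4)
c=lambda u,v:((u-300)/4+185-.4,v/4+240-.4)
C=[onz(T,*a(*p),.03) for p in((42,35),(767,61),(760,389),(24,361))]
for p in C:print("corner",p)
print("ctr",np.mean(C,0), "w",np.linalg.norm(C[0]-C[1]),np.linalg.norm(C[3]-C[2]),"d",np.linalg.norm(C[0]-C[3]),np.linalg.norm(C[1]-C[2]))
v=C[0]-C[1];v2=C[3]-C[2];print("yaw",np.arctan2(-v[0],v[1]),np.arctan2(-v2[0],v2[1]))
L,Rr=[onz(T,*a(*p),.06) for p in((168,58),(637,75))]
print("stop",L,Rr,np.linalg.norm(L-Rr),np.arctan2(-(L-Rr)[0],(L-Rr)[1]))
for p in((225,178),(338,177),(457,122),(561,182)):print("cap",onz(T,*a(*p),.124))
print("rib tri",tri((T,*b(207,262)),(S,*c(421,174))))
print("blade end far tri",tri((T,*b(87,27)),(S,*c(371,33))))
print("blade end near tri",tri((T,*b(57,478)),(S,*c(673,215))))
rc=[onz(T,*b(*p),.05) for p in((197,195),(228,195),(217,329),(186,329))];print("rib",np.mean(rc,0),rc[0]-rc[3],rc[1]-rc[2],rc[0]-rc[1])
for z in(.028,.033):
  e=[onz(T,*b(*p),z) for p in((81,28),(50,476))];d=(e[0]-e[1]);n=np.linalg.norm(d);d/=n;w=np.mean(rc,0)-e[1];print("blade",e,n,"ang",np.arctan2(d[1],d[0]),"perp",d[0]*w[1]-d[1]*w[0],"along mid",w@d-n/2)
E
```

```text
corner [0.6925 0.2121 0.03  ]
corner [ 0.6812 -0.2278  0.03  ]
corner [ 0.4828 -0.2225  0.03  ]
corner [0.4944 0.2168 0.03  ]
ctr [ 0.5877 -0.0053  0.03  ] w 0.4399747413821143 0.4395051017562569 d 0.19822549871829162 0.19845963842480208
yaw -0.02568161331945931 -0.02621470605161496
stop [0.6726 0.1307 0.06  ] [ 0.6655 -0.1456  0.06  ] 0.27637732212539706 -0.02597739033995764
cap [0.5921 0.0884 0.124 ]
cap [0.5933 0.0263 0.124 ]
cap [ 0.6246 -0.0388  0.124 ]
cap [ 0.5919 -0.0962  0.124 ]
rib tri (array([ 0.4769, -0.3805,  0.0447]), np.float64(0.00037395372278747294))
blade end far tri (array([ 0.5408, -0.3377,  0.1769]), np.float64(0.08119997244396997))
blade end near tri (array([ 0.4411, -0.2743, -0.0981]), np.float64(0.1147924451421454))
rib [ 0.4766 -0.379   0.05  ] [ 0.0782 -0.0078  0.    ] [ 0.0781 -0.0079  0.    ] [-0.0002  0.0181  0.    ]
blade [array([ 0.6171, -0.3133,  0.028 ]), array([ 0.35  , -0.2917,  0.028 ])] 0.26798744077419684 ang -0.0806881013024891 perp -0.07678231953357954 along mid -0.0007265858850516727
blade [array([ 0.6163, -0.3119,  0.033 ]), array([ 0.3504, -0.2904,  0.033 ])] 0.26673564204023376 ang -0.08068810130248877 perp -0.0780800559002578 along mid -0.00044975999921292864
```

Careful with the scale: shifts go in units of 5 mm and turns go in units of 0.2 rad. That gives: 0.0342 m is 6.84, -0.0007 m is -0.14.

```bash
echo '[6.84,-0.14,0,0,6.84,-0.14,0,0,6.84,-0.14,0,0,6.84,-0.14,0,0,6.84,-0.14,0,0,6.84,-0.14,0,0,6.84,-0.14,0,0,6.84,-0.14,0,0,0,0,0,0]' | python3 -m jog 0.06
echo '[0,0,0,-0.625,0,0,0,-0.625,0,0,0,-0.625,0,0,0,-0.625,0,0,0,-0.625,0,0,0,-0.625,0,0,0,-0.625,0,0,0,-0.625,0,0,0,-0.625,0,0,0,-0.625,0,0,0,-0.625,0,0,0,-0.625,0,0,0,-0.625,0,0,0,-0.625,0,0,0,-0.625,0,0,0,-0.625,0,0,0,-0.625,0,0,0,-0.625,0,0,0,-0.625,0,0,0,-0.625]' | python3 -m jog
echo '[0,0,6,-0.625,0,0,6,0,0,0,0,0,0,0,0,0]' | python3 -m jog
python3 - <<'E'
from h import *
np.set_printoptions(precision=4,suppress=True)
p=camera_params("wrist");im=read_camera("wrist");np.savez("w1.npz",K=p["K"],T=p["cam_to_world"])
cv2.imwrite("pics/w1.png",im[:,:,::-1]);print(p,ctrl.state()["ee_pos"],ctrl.state()["eef_rot"])
T=camera_params("top");S=camera_params("scene")
b=lambda u,v:(u/4+425-.4,v/4+160-.4)
c=lambda u,v:((u-300)/4+185-.4,v/4+240-.4)
print(tri((T,*b(87,27)),(S,*c(673,215))),tri((T,*b(57,478)),(S,*c(371,33))))
E
```

```text
time_s: 0.85
ee_pos: [0.4807, -0.3764, 0.2305]
eef_rot: [-3.141, -0.001, 0.437]
force: [-1.8, 0.1, 0.7]
grip_width: 0.0599
finger_force: 0.0
time_s: 2.52
ee_pos: [0.4764, -0.3795, 0.2309]
eef_rot: [3.141, -0.001, 2.939]
force: [-0.7, -1.2, -0.0]
grip_width: 0.0602
finger_force: 0.0
time_s: 2.85
ee_pos: [0.4762, -0.3792, 0.1705]
eef_rot: [3.14, -0.002, 3.057]
force: [0.0, -0.1, 0.7]
grip_width: 0.0601
finger_force: 0.0
{'K': array([[309.7069,   0.    , 313.4626],
       [  0.    , 309.7069, 196.3425],
       [  0.    ,   0.    ,   1.    ]]), 'cam_to_world': array([[ 0.0855, -0.9531, -0.2904,  0.4008],
       [ 0.9963,  0.0822,  0.0235, -0.3734],
       [ 0.0015, -0.2914,  0.9566,  0.313 ],
       [ 0.    ,  0.    ,  0.    ,  1.    ]])} [ 0.4768 -0.3797  0.1723] [-3.1414  0.0002  3.0567]
(array([ 0.6178, -0.3171,  0.0275]), np.float64(4.848952988789474e-05)) (array([ 0.3497, -0.2954,  0.0261]), np.float64(0.0013024449170272471))
```

View pics/w1.png

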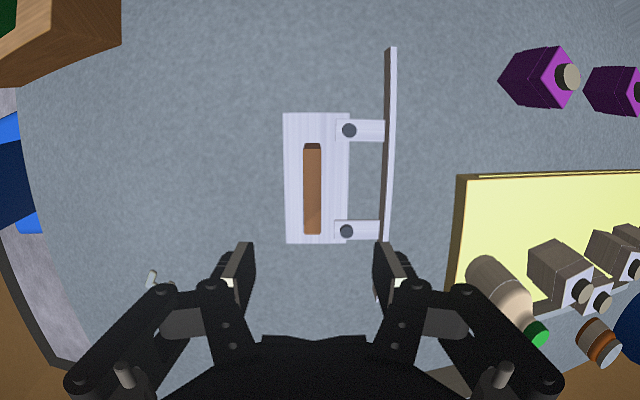

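The wrist view shows the rib top at x 303–321, y 150–235, with the fingers straddling its line. The bottle, shelf and purple cans are to the right. I'll cross-check the rib position with this view.

```bash
python3 - <<'E'
from h import *
np.set_printoptions(precision=4,suppress=True)
d=np.load("w1.npz");W=dict(K=d["K"],cam_to_world=d["T"],fish=1);T=camera_params("top")
b=lambda u,v:(u/4+425-.4,v/4+160-.4)
print(tri((T,*b(207,262)),(W,312,193)), onz(W,312,193,.05),onz(W,312,150,.05),onz(W,312,235,.05))
g=[onz(W,*p,.05) for p in((303,152),(303,234),(321,152),(321,234))];print([np.arctan2((x-y)[1],(x-y)[0]) for x,y in((g[1],g[0]),(g[3],g[2]))])
e=[onz(W,*p,.028) for p in((396,47),(389,240))];print("blade face",e)
a=lambda u,v:(u/4+218-.4,v/4+125-.4)
for p in((352,575),(627,577)):print("purple cap",onz(T,*a(*p),.094))
E
```

```text
(array([ 0.4773, -0.3804,  0.0479]), np.float64(0.0009790035226195446)) [ 0.4775 -0.3809  0.05  ] [ 0.4393 -0.3776  0.05  ] [ 0.5179 -0.3845  0.05  ]
[np.float64(-0.0952971264325314), np.float64(-0.07866343377088436)]
blade face [array([ 0.3505, -0.2923,  0.028 ]), array([ 0.5411, -0.3067,  0.028 ])]
purple cap [0.3748 0.0165 0.094 ]
purple cap [ 0.3756 -0.1362  0.094 ]
```

In the tool's units: 0.035 m is 7, 0.03 m is 6.

```bash
echo '[0,0,7,0,0,0,7,0,0,0,6,0,0,0,6,0,0,0,3,0,0,0,1.6,0,0,0,0,0,0,0,0,0]' | python3 -m jog
echo '[0,0,0,0,0,0,0,0,0,0,0,0,0,0,0,0,0,0,0,0,0,0,0,0,0,0,0,0,0,0,0,0]' | python3 -m jog 0
```

```text
time_s: 3.57
ee_pos: [0.4775, -0.3802, 0.0201]
eef_rot: [-3.14, 0.002, 3.057]
force: [-0.2, 0.3, 0.1]
grip_width: 0.0599
finger_force: 0.0
time_s: 4.23
ee_pos: [0.4771, -0.3798, 0.0193]
eef_rot: [-3.141, 0.001, 3.058]
force: [-1.4, 0.4, 6.7]
grip_width: 0.0152
finger_force: 59.6
```

In the tool's units: -0.03 m is -6, -0.035 m is -7.

```bash
echo '[0,0,-2,0,0,0,-6,0,0,0,-7,0,0,0,-7,0,0,0,-7,0,0,0,-7,0,0,0,-3,0,0,0,0,0]' | python3 -m jog
echo '[0,0,0,0.57,0,0,0,0.5,0,0,0,0.5,0,0,0,0.5,0,0,0,0.5,0,0,0,0.5,0,0,0,0.5,0,0,0,0.5,0,0,0,0.5,0,0,0,0.5,0,0,0,0.5,0,0,0,0.5,0,0,0,0.5,0,0,0,0.5,0,0,0,0.5,0,0,0,0,0,0,0,0]' | python3 -m jog
echo '[2.54,-0.22,0,0,5.6,-0.28,0,0,5.6,-0.28,0,0,5.6,-0.28,0,0,5.6,-0.28,0,0,5.6,-0.28,0,0,5.6,-0.28,0,0,5.6,-0.28,0,0,5.6,-0.28,0,0,5.6,-0.28,0,0,5.6,-0.28,0,0,5.6,-0.28,0,0,5.6,-0.28,0,0,5.6,-0.28,0,0,0,0,0,0,0,0,0,0]' | python3 -m jog
python3 - <<'E'
from h import *
np.set_printoptions(precision=4,suppress=True)
im=read_camera("top");im2=read_camera("scene");s=ctrl.state();print(s["joint_pos"],s["force"],s["torque"])
R=lambda i,f:cv2.resize(i,None,fx=f,fy=f,interpolation=cv2.INTER_CUBIC)
o=np.zeros((600,800,3),np.uint8);o[:330]=R(im[120:285:,210:410],2)[:, :1][:0] if 0 else 0
o[:,:]=R(im[120:270,210:410],4);cv2.imwrite("pics/t2.png",o[:,:,::-1]);cv2.imwrite("pics/s2.png",R(im2[120:320,190:430],3)[:,:,::-1])
E
```

```text
time_s: 4.9
ee_pos: [0.4775, -0.3801, 0.2182]
eef_rot: [-3.137, 0.005, 3.058]
force: [0.1, -0.9, -2.9]
grip_width: 0.0153
finger_force: 59.0
time_s: 6.32
ee_pos: [0.4763, -0.3791, 0.2122]
eef_rot: [-3.14, -0.001, 1.547]
force: [0.4, -0.6, -2.1]
grip_width: 0.015
finger_force: 59.0
time_s: 7.65
ee_pos: [0.4673, -0.0014, 0.213]
eef_rot: [-3.141, -0.0, 1.549]
force: [0.3, -1.3, -2.9]
grip_width: 0.015
finger_force: 59.0
[-0.0843  0.1326  1.7684 -0.0002  1.2409 -0.059 ] [ 0.2267  0.1839 -2.4737] [ 0.0035 -0.0051 -0.0014]
```

View pics/t2.png

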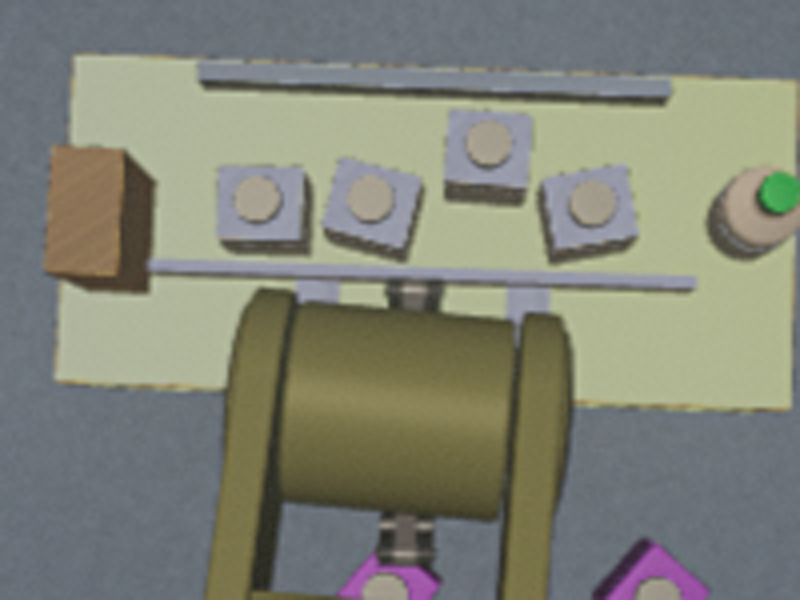

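The held blade runs from (152,260) to (696,277) in the crop and looks parallel to the bar. The carton's inner edge is near (122,215) and the bottle is clear. Next I compute angle, offsets and clearances.

```bash
python3 - <<'E'
from h import *
np.set_printoptions(precision=4,suppress=True)
T=camera_params("top");a=lambda u,v:(u/4+210-.4,v/4+120-.4)
e=[onz(T,*a(*p),.221) for p in((151,260),(695,277))];d=e[0]-e[1];print("blade",e,np.linalg.norm(d),"yaw",np.arctan2(-d[0],d[1]))
s=[onz(T,*a(*p),.06) for p in((199,82),(669,99))];d=s[0]-s[1];print("stop",s,np.arctan2(-d[0],d[1]))
print("carton inner",onz(T,*a(125,150),.14),onz(T,*a(118,278),.14),"bottle",onz(T,*a(779,193),.16))
for n,u in(("c0",((219,168),(303,166),(307,241),(223,243))),("c1",((342,158),(424,182),(408,245),(325,232))),("c2",((449,110),(533,115),(527,190),(444,187))),("c3",((540,182),(625,165),(637,235),(552,248)))):
  g=[onz(T,*a(*p),.11) for p in u];print(n,np.mean(g,0)[:2],[round(float(x[0]),4) for x in g],[round(float(x[1]),4) for x in g])
E
```

```text
blade [array([0.5462, 0.1293, 0.221 ]), array([ 0.5408, -0.1391,  0.221 ])] 0.26839356270363635 yaw -0.02003338202551252
stop [array([0.6702, 0.1313, 0.06  ]), array([ 0.6631, -0.1456,  0.06  ])] -0.025878706124182384
carton inner [0.6152 0.1588 0.14  ] [0.5454 0.1607 0.14  ] bottle [ 0.5925 -0.1917  0.16  ]
c0 [0.5906 0.0866] [0.6108, 0.6125, 0.5703, 0.5687] [0.1116, 0.0647, 0.0616, 0.1084]
c1 [0.5914 0.0243] [0.6173, 0.6042, 0.5687, 0.5755] [0.043, -0.003, 0.0054, 0.0517]
c2 [ 0.6224 -0.0387] [0.6451, 0.6428, 0.6004, 0.6015] [-0.0165, -0.0635, -0.0605, -0.0142]
c3 [ 0.5909 -0.0948] [0.6049, 0.615, 0.5758, 0.568] [-0.0677, -0.1151, -0.1218, -0.0746]
```

In the tool's units: 0.03 m is 6, 0.025 m is 5, 0.005 rad is 0.025.

```bash
echo '[0,0,4,0.025,0,0,6,0,0,0,6,0,0,0,6,0,0,0,5,0,0,0,3,0,0,0,1.6,0,0,0,0,0,0,0,0,0,0,0,0,0]' | python3 -m jog
python3 - <<'E'
from h import *
im2=read_camera("scene");s=ctrl.state();print(s["force"],s["torque"])
im=read_camera("wrist")
o=np.vstack([cv2.resize(im2[150:290,240:400],(640,560))[:, :]]);cv2.imwrite("pics/s3.png",o[:,:,::-1])
E
```

```text
time_s: 8.58
ee_pos: [0.4683, -0.0027, 0.0564]
eef_rot: [3.14, 0.0, 1.539]
force: [-0.3, 1.0, -2.3]
grip_width: 0.015
finger_force: 58.9
[-0.65192046  0.27793837 -2.46716973] [ 0.04509929  0.00214372 -0.00649815]
```

View pics/s3.png

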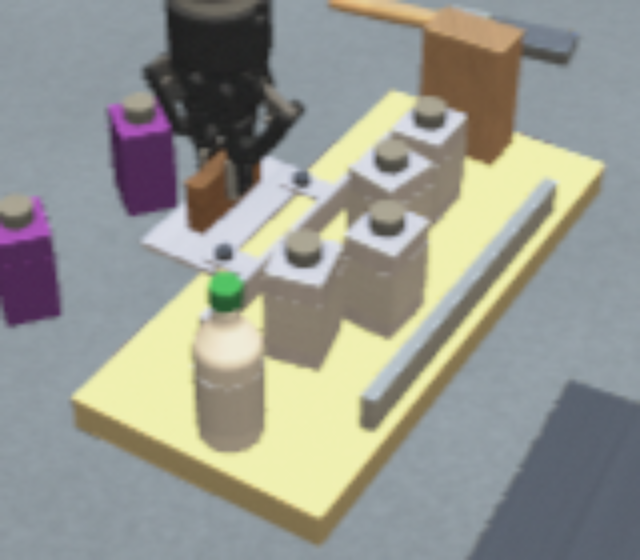

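The blade hovers parallel in front of the row, and the cans, bottle and carton are clear. Now I start pushing along tool +y.

```bash
echo '[0,0.4,0.2,0,0,0.6,0.2,0,0,0.6,0,0,0,0.6,0,0,0,0.6,0,0,0,0.4,0,0,0,0.2,0,0,0,0.2,0,0,0,0.2,0,0,0,0.2,0,0,0,0.2,0,0,0,0.2,0,0,0,0.2,0,0,0,0.2,0,0,0,0.2,0,0,0,0.2,0,0,0,0.2,0,0,0,0.2,0,0,0,0.2,0,0,0,0.2,0,0]' | python3 -m jog
echo '[0,0.2,0,0,0,0.2,0,0,0,0.2,0,0,0,0.2,0,0,0,0.2,0,0,0,0.2,0,0,0,0.2,0,0,0,0.2,0,0,0,0.2,0,0,0,0.2,0,0,0,0.2,0,0,0,0.2,0,0,0,0.2,0,0,0,0.2,0,0,0,0.2,0,0,0,0.2,0,0,0,0.2,0,0,0,0.2,0,0,0,0.2,0,0,0,0.2,0,0]' | python3 -m jog
echo '[0,0.2,0,0,0,0.2,0,0,0,0.2,0,0,0,0.2,0,0,0,0.2,0,0,0,0.2,0,0,0,0.2,0,0,0,0.2,0,0,0,0.2,0,0,0,0.2,0,0,0,0.2,0,0,0,0.2,0,0,0,0.2,0,0,0,0,0,0,0,0,0,0]' | python3 -m jog
python3 - <<'E'
from h import *
np.set_printoptions(precision=4,suppress=True)
im=read_camera("top");im2=read_camera("scene");s=ctrl.state();print(s["ee_pos"],s["force"],s["torque"])
cv2.imwrite("pics/t4.png",cv2.resize(im[120:270,210:410],None,fx=4,fy=4,interpolation=2)[:,:,::-1]);cv2.imwrite("pics/s4.png",cv2.resize(im2[150:290,240:400],(640,560))[:,:,::-1])
E
```

```text
time_s: 10.35
ee_pos: [0.4976, -0.0033, 0.0532]
eef_rot: [-3.141, -0.0, 1.539]
force: [-2.4, -0.4, -2.4]
grip_width: 0.0152
finger_force: 59.0
time_s: 12.02
ee_pos: [0.5176, -0.004, 0.0533]
eef_rot: [-3.142, -0.0, 1.539]
force: [-3.5, -0.3, -1.7]
grip_width: 0.0151
finger_force: 59.0
time_s: 13.27
ee_pos: [0.5307, -0.0044, 0.0533]
eef_rot: [3.141, 0.0, 1.539]
force: [-1.8, -0.5, -3.9]
grip_width: 0.0151
finger_force: 58.9
[ 0.5307 -0.0044  0.0533] [-1.6642  0.3269 -3.6415] [0.0015 0.3266 0.0302]
```

View pics/t4.png

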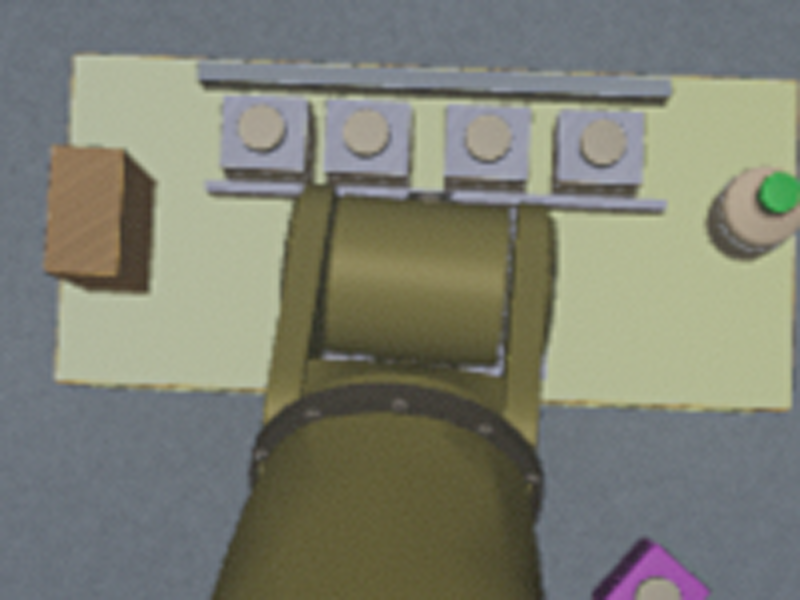

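The cans are now square on the blade, about 17 mm short of the bar. The blade is turned roughly 0.006 rad too far clockwise, so I correct that and push on to near contact.

In the tool's units: 0.001 m is 0.2, 0.0005 m is 0.1, -0.002 rad is -0.01.

```bash
echo '[0,0.2,0,-0.01,0,0.2,0,-0.01,0,0.2,0,-0.01,0,0.2,0,0,0,0.2,0,0,0,0.2,0,0,0,0.2,0,0,0,0.2,0,0,0,0.2,0,0,0,0.2,0,0,0,0.2,0,0,0,0.2,0,0,0,0.1,0,0,0,0.1,0,0]' | python3 -m jog
python3 - <<'E'
from h import *
np.set_printoptions(precision=4,suppress=True)
T=camera_params("top");im=read_camera("top");s=ctrl.state();print(s["ee_pos"],s["eef_rot"],s["force"],s["torque"])
np.save("t5.npy",im);cv2.imwrite("pics/t5.png",cv2.resize(im[130:190,255:385],None,fx=6,fy=6,interpolation=2)[:,:,::-1])
E
```

```text
time_s: 14.53
ee_pos: [0.5436, -0.0047, 0.0533]
eef_rot: [-3.142, 0.0, 1.545]
force: [-4.5, -0.3, -2.1]
grip_width: 0.0154
finger_force: 59.1
[ 0.5436 -0.0047  0.0533] [ 3.1415 -0.      1.5448] [-4.3383 -0.1057 -1.294 ] [0.0057 0.6692 0.0917]
```

View pics/t5.png

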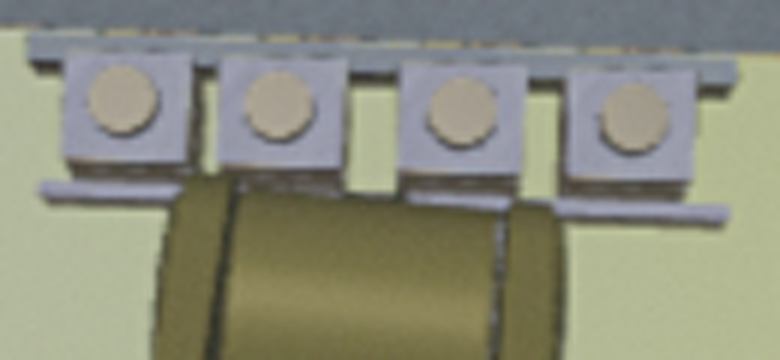

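The blade and the bar are parallel to within about 0.001 rad, and every can is square. I creep in to contact now, watching the force.

```bash
echo '[0,0.1,0,0,0,0.1,0,0,0,0.1,0,0,0,0.1,0,0,0,0,0,0]' | python3 -m jog | sed -n '2p;4p'
echo '[0,0.05,0,0,0,0.05,0,0,0,0,0,0]' | python3 -m jog | sed -n '2p;4p'
echo '[0,0.05,0,0,0,0.05,0,0,0,0,0,0]' | python3 -m jog | sed -n '2p;4p'
```

```text
ee_pos: [0.5457, -0.0048, 0.0533]
force: [-3.8, 0.4, -1.9]
ee_pos: [0.5461, -0.0048, 0.0533]
force: [-3.5, 0.4, -2.1]
ee_pos: [0.5466, -0.0048, 0.0533]
force: [-4.1, 0.5, -1.8]
```

In the tool's units: 0.00025 m is 0.05.

```bash
echo '[0,0.05,0,0,0,0.05,0,0,0,0,0,0]' | python3 -m jog | sed -n '2p;4p'
echo '[0,0.04,0,0,0,0.04,0,0,0,0,0,0]' | python3 -m jog | sed -n '2p;4p'
echo '[0,0.04,0,0,0,0.04,0,0,0,0,0,0]' | python3 -m jog | sed -n '2p;4p'
```

```text
ee_pos: [0.5471, -0.0048, 0.0533]
force: [-3.8, -0.0, -1.8]
ee_pos: [0.5475, -0.0048, 0.0533]
force: [-4.0, 0.1, -1.9]
ee_pos: [0.5479, -0.0049, 0.0533]
force: [-4.4, 0.5, -1.5]
```

```bash
python3 -c "
from rig import ctrl
s=ctrl.state();print(s['force'],s['torque'])"
```

```text
[-4.41155339  0.48375536 -1.49263309] [-0.03689649  0.71920247  0.03978655]
```

In the tool's units: 0.0002 m is 0.04.

```bash
echo '[0,0.04,0,0,0,0.04,0,0,0,0,0,0]' | python3 -m jog | sed -n '2p;4p'
echo '[0,0.04,0,0,0,0.04,0,0,0,0,0,0]' | python3 -m jog | sed -n '2p;4p'
```

```text
ee_pos: [0.5483, -0.0049, 0.0533]
force: [-4.4, 0.4, -2.3]
ee_pos: [0.5487, -0.0049, 0.0533]
force: [-4.9, -0.1, -1.7]
```

```bash
echo '[0,0.04,0,0,0,0.04,0,0,0,0,0,0]' | python3 -m jog | sed -n '2p;4p'
```

```text
ee_pos: [0.5489, -0.0048, 0.0532]
force: [-5.6, 0.7, -0.3]
```

```bash
echo '[0,0.04,0,0,0,0.04,0,0,0,0,0,0]' | python3 -m jog | sed -n '2p;4p'
```

```text
ee_pos: [0.549, -0.0047, 0.0532]
force: [-8.9, 2.0, 0.1]
```

```bash
python3 -c "
from rig import ctrl
s=ctrl.state();print(s['force'],s['torque'],s['eef_rot'])"; echo '[0,0.02,0,0,0,0,0,0,0,0,0,0]' | python3 -m jog | sed -n '2,4p';  python3 -c "
from rig import ctrl
s=ctrl.state();print(s['force'],s['torque'])"
```

```text
[-8.89534539  2.0129197   0.13285404] [ 0.26911129  1.33405371 -0.04652449] [-3.14041273e+00 -2.90193633e-04  1.54468970e+00]
ee_pos: [0.549, -0.0047, 0.0532]
eef_rot: [-3.14, -0.0, 1.545]
force: [-8.5, 1.7, 1.3]
[-8.51071891  1.74460646  1.33270342] [ 0.22523633  1.41578682 -0.04620341]
```

```bash
echo '[0,0,0,0.01,0,0,0,0,0,0,0,0]' | python3 -m jog | sed -n '2,4p';  python3 -c "
from rig import ctrl
s=ctrl.state();print(s['force'],s['torque'])"
```

```text
ee_pos: [0.549, -0.0047, 0.0532]
eef_rot: [-3.14, -0.0, 1.543]
force: [-9.5, 1.1, 1.7]
[-9.52916592  1.13392825  1.74568742] [0.28474034 1.43481571 0.07112063]
```

The torque is now centred, so all four cans share the load. I add a touch more and hold.

In the tool's units: 0.0001 m is 0.02, 0.0005 rad is 0.0025.

```bash
echo '[0,0.02,0,0,0,0.02,0,0.0025,0,0,0,0,0,0,0,0,0,0,0,0,0,0,0,0]' | python3 -m jog | sed -n '2,4p';  python3 - <<'E'
from h import *
s=ctrl.state();print(s['force'],s['torque'])
im=read_camera("top");print(ctrl.state()['force'])
cv2.imwrite("pics/t6.png",cv2.resize(im[130:190,255:385],None,fx=6,fy=6,interpolation=2)[:,:,::-1])
E
```

```text
ee_pos: [0.549, -0.0047, 0.0532]
eef_rot: [-3.14, -0.0, 1.542]
force: [-12.0, 2.9, 2.5]
[-12.03904661   2.85037816   2.49449269] [0.17813229 1.67442864 0.07782525]
[-11.31652933   2.01163383   2.85875801]
```

View pics/t6.png

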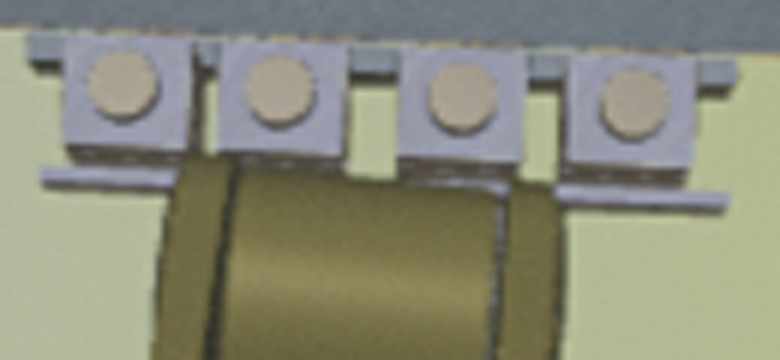

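The cans stand in one square row against the bar and the press read about 11–12 N. Now I back off, lift and carry the straightedge to free table on the right.

In the tool's units: -0.03 m is -6, -0.025 m is -5.

```bash
echo '[0,-0.1,0,0,0,-0.2,0,0,0,-0.4,0,0,0,-0.8,0,0,0,-1.6,0,0,0,-2.8,0,0,0,-3.6,0,0,0,-3.6,0,0,0,-2,0,0,0,-0.8,0,0,0,0,-2,0,0,0,-5,0,0,0,-6,0,0,0,-6,0,0,0,-6,0,0,0,-5,0,0,0,-2,0,0,0,0,0]' | python3 -m jog
echo '[-2,-0.4,0,0,-4,-0.8,0,0,-6,-1.2,0,0,-6,-1.2,0,0,-6,-1.2,0,0,-6,-1.2,0,0,-6,-1.2,0,0,-6,-1.2,0,0,-6,-1.2,0,0,-6,-1.2,0,0,-6,-1.2,0,0,-6,-1.2,0,0,-6,-1.2,0,0,-4,-0.8,0,0,-1.8,-0.4,0,0,0,0,0,0,0,0,0,0,0,0,0,0]' | python3 -m jog
```

```text
time_s: 19.8
ee_pos: [0.4714, -0.0027, 0.2158]
eef_rot: [3.137, 0.0, 1.542]
force: [0.7, 0.4, -2.1]
grip_width: 0.0149
finger_force: 59.3
time_s: 21.3
ee_pos: [0.3813, -0.3883, 0.2126]
eef_rot: [-3.141, -0.001, 1.543]
force: [-0.5, 0.8, -2.0]
grip_width: 0.015
finger_force: 59.2
```

```bash
echo '[0,0,3,0,0,0,6,0,0,0,7,0,0,0,7,0,0,0,6,0,0,0,5,0,0,0,2.4,0,0,0,1.2,0,0,0,0,0,0,0,0,0]' | python3 -m jog | sed -n '2,4p'
echo '[0,0,0.2,0,0,0,0.2,0,0,0,0,0]' | python3 -m jog | sed -n '2,4p'
echo '[0,0,0.2,0,0,0,0,0]' | python3 -m jog | sed -n '2,4p'
python3 - <<'E'
from h import *
im=read_camera("top");np.save("t7.npy",im)
a=cv2.resize(im[125:285,225:425],None,fx=4,fy=4,interpolation=2)[:360];b=cv2.resize(im[150:340,400:620],None,fx=1.26,fy=1.26,interpolation=2)
o=np.zeros((600,800,3),np.uint8);o[:360]=a;o[360:360+b.shape[0],:b.shape[1]]=b[:240];cv2.imwrite("pics/t7.png",o[:,:,::-1])
E
```

```text
ee_pos: [0.3818, -0.3895, 0.0265]
eef_rot: [3.14, 0.001, 1.543]
force: [1.4, -0.5, -2.0]
ee_pos: [0.3814, -0.3895, 0.024]
eef_rot: [3.141, 0.001, 1.542]
force: [0.2, 0.7, -3.3]
ee_pos: [0.3812, -0.3893, 0.0224]
eef_rot: [3.141, 0.0, 1.542]
force: [-0.0, -0.1, -1.7]
```

View pics/t7.png

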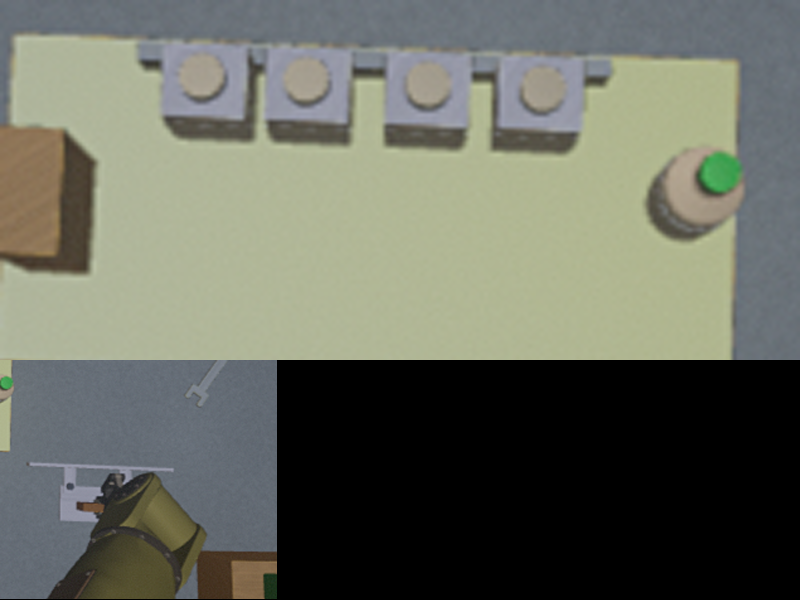

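The four cans are square and flush along the bar, with the caps at rows 77, 80, 84 and 88 following the bar's slope. The bottle and carton haven't moved, and the straightedge is over free table. I set it down.

In the tool's units: 0.001 m is 0.2.

```bash
echo '[0,0,0.2,0,0,0,0.2,0,0,0,0,0]' | python3 -m jog | sed -n '2,4p'
echo '[0,0,0.14,0,0,0,0.1,0,0,0,0,0]' | python3 -m jog | sed -n '2,4p'
```

```text
ee_pos: [0.3811, -0.3892, 0.02]
eef_rot: [-3.141, -0.0, 1.542]
force: [-1.3, 1.0, -2.8]
ee_pos: [0.3812, -0.3893, 0.0193]
eef_rot: [3.142, 0.0, 1.542]
force: [-1.8, 2.3, 3.3]
```

Fz has risen, so it is resting on the table. I release, let it settle and retreat upward.

Careful with the scale: shifts go in units of 5 mm and turns go in units of 0.2 rad. That gives: -0.035 m is -7, -0.03 m is -6.

```bash
echo '[0,0,0,0,0,0,0,0,0,0,0,0,0,0,0,0,0,0,0,0,0,0,0,0]' | python3 -m jog 0.05 | sed -n '2,6p'
echo '[0,0,-2,0,0,0,-5,0,0,0,-7,0,0,0,-7,0,0,0,-7,0,0,0,-6,0,-6,0,-4,0,-6,0,0,0,0,0,0,0,0,0,0,0]' | python3 -m jog
python3 - <<'E'
from h import *
im=read_camera("scene");cv2.imwrite("pics/s8.png",im[:,:,::-1])
E
```

```text
ee_pos: [0.3812, -0.3893, 0.0191]
eef_rot: [3.142, 0.0, 1.542]
force: [-0.4, -0.1, 1.1]
grip_width: 0.0498
finger_force: 0.0
time_s: 24.43
ee_pos: [0.3791, -0.4498, 0.2094]
eef_rot: [3.142, 0.0, 1.541]
force: [0.1, 0.8, -0.4]
grip_width: 0.0497
finger_force: 0.0
```

View pics/s8.png

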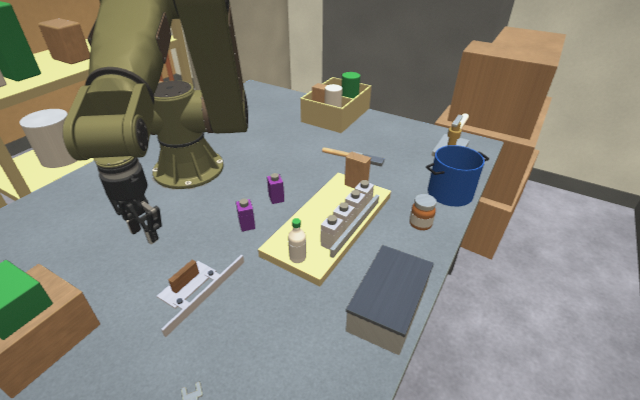

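The straightedge lies flat on the table at about (200,290) and the gripper is clear of it. The row is straight against the bar at (350,215), and everything else is where it was. I hand in now.

```bash
python3 -c "
from rig import ctrl
print(ctrl.hand_in())"
```

```text
the job is handed in; nothing more can be done
None
```

The job is handed in: the four cans stand square in one row against the stop bar, the press read about 12 N at most, the straightedge lies flat on the table off the shelf, and the bottle, carton and brush were not touched.

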